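# Dock the squeegee blade

### The arm

A 6-joint arm with a two-finger parallel gripper is mounted at the origin on a cart in front of the work surface, level with it; the furniture and walls round the work are solid. World frame = base frame: x ahead of the robot, y to its left, z up, the work surface at z = 0. Lengths are in mm, angles in rad, forces in N, time in s.
With the tool pointing down it reaches from about 350 to 775 mm from the base axis. Payload 5.5 kg.
Tool frame: the origin (TCP) lies on the front face of the gripper's body, between the roots of the fingers; the fingertips stand 73 mm ahead of it and the grasp point (between the pads) lies 54 mm ahead of it (robot.tcp_to_tips is the distance from the TCP to the fingertips, in mm); z points along the fingers, y is the line along which they close (so a half turn about z gives the same grasp; the last joint's range is limited). The gripper opens to 85 mm and grips with 20 to 120 N. Pads are 22 mm wide; open, the fingers measure 114 mm over their backs; the gripper's body (76 mm by 85 mm) begins 54 mm behind the grasp point. The pads swing forward as they close: fully open they stand 13 mm farther back than shut.
Start: joints at [1.207, 0.313, 0.046, 1.304, 0, 1.431], TCP at [127.633, 560.69, 303.923] pointing down, gripper open.
Joint ranges: [-2.76, 2.76], [-0.86, 1.69], [-1.03, 1.26], [-2.2, 2.34], [-1.47, 1.5], [-3.14, 3.14]. Speed limits (rad/s): [2.57, 2.57, 3.14, 3.14, 3.14, 3.14].

### API

Orientations are given as a rotation vector (axis times angle).
In Python, from plant import sense, optics, ticket, robot gives the robot as it stands.
- The arm moves only by the shell command python3 -m handwheel 'ROWS'. ROWS is JSON, a list of rows, each a list of 7 numbers: the shift along the tool's x, y, z in m, then the turn, a rotation vector about the tool's x, y, z in rad, then the finger opening in m, from 0 to 0.0854. In form: [[tx, ty, tz, ax, ay, az, gripper], ...]. A call has 1 to 8 rows; each row shifts and turns the commanded pose from where the row before left it, along the tool's axes as they then stand; what a row does not reach is not made up. A row lasts 1/12 s, in which the tool goes at most 41.7 mm and 7.16 degrees, less where a joint would pass 70% of its speed; a pose out of reach is approached as far as the arm can. A call is refused whole if a number of a shift passes 0.0417 or a number of a turn 0.125, either way. A call with a gripper value outside its range is refused whole. The fingers move at their own pace and stop on an object; the grip force is fixed at half the most. Time passes only in rows, so rows that do not move let the fingers close. It gives the time, the measured TCP pose, the force, the opening and the grip force at its end, in the units of the state.
- sense(): the state, without advancing time (a new reading comes with each control period).
- optics.capture(name): name is "side" or "top"; returns a dict with "image" (480x640x3 uint8, red, green, blue), "fovy" (degrees; the focal length in pixels is half the picture's height over the tangent of half this angle, whatever the lens; pixels are square), "cx", "cy" (the principal point, pixels), "cam_to_world" (4x4, takes a point from camera to world coordinates). Camera axes: x right, y up, looking along -z (the intrinsics and any distortion apply to the point x, -y, -z); pixel columns grow to the right and rows downward; lengths in mm; the calibration is good to about 2 mm. A picture is of the moment at which its call begins. There is no depth.
- ticket.sign_off(): hands the job in; it is judged then, once.
The state is a dict: "time_s": time; "joints": joint angles; "qvel": joint speeds; "tau": joint torques, N m; "tcp_pos": TCP position; "ee_rot": TCP orientation; "contact_force": force on the tool from outside, world axes, zero at the start; "torque": the same for the moment, N m; "gripper_width": finger opening in mm; "gripper_force": force on a finger pad.
Only numpy, scipy, OpenCV 4.12 (cv2) and the standard library are available. Lean on these libraries where they do the work, as an engineer would, in place of code of your own. Each camera call takes 0.05 s, during which the arm holds its last target. There are 200 camera calls.

### The job

Swing the latch of the blade stand wide open, take the squeegee blade from its leaning rack and set its lower edge into the stand's slot with the blade still leaning well to the front, then straighten it upright under the two hooks and let it stand on the slot's floor. Finally swing the latch fully shut in front of the blade; leave the other things on the bench where they are.

Things in the scene. Friction and masses are not known exactly. Their poses are not given: they have to be found in the camera images.
- blade_grip (a point): The squeegee blade: plate 110 mm long (its y), 76 mm high (its z); lower part bare steel 8 mm thick (its x), top 24 mm a straight aluminium spine 12 mm thick; both faces alike; about 0.16 kg. This point: middle of the spine, 12 mm below the top edge, 64 mm above the lower edge; z points from lower to top edge. It starts leaning in the rack.
- blade_foot (a point): Middle of the blade's lower edge; same axes as blade_grip, 64 mm below it along z.
- blade: The squeegee blade itself; origin and axes as blade_foot.
- rack_stop (a point): Small fixed rack with the blade, point where the blade's foot rests; x to its back, z up. The blade leans 30 degrees from vertical, top to the front (-x). Two rails 40 mm either side of the middle carry its front face from below up to the spine, a stop holds its lower edge: draw it out upwards along its own plane. Under the spine, between the rails, is room for a finger.
- slot (a point): Blade stand, fixed; point: middle of the slot's floor, 10 mm above the worktop; x to the back of the stand, y along the slot, z up. Slot 13 mm wide at the floor (x -7.5 to +5.5 mm), 120 mm long; front wall 10 mm high, its slot face sloping 30 degrees forward; rear wall upright, 18 mm high. An upright blade stands here by itself even with the latch open.
- hooks (a point): Point 82 mm above slot, between the undersides of two hooks. They reach forward over the blade's top corners (13 mm wide at y = +-56.5 mm, x from -27.5 to +20 mm, 8 mm thick, 100 mm open between) from posts whose front faces, at x = +8.5 mm, back the blade. They bar an upright blade from above: its foot enters with the top leaning 20 to 35 degrees to -x, then it swings upright beneath.
- latch (a joint): Swing latch in front of the slot: flat steel arm on an upright hinge. 0 = shut: arm along the slot, its black nose 2.5 mm in front of an upright blade. Grows as the arm swings out to the front (seen from above its free end goes from -y of the hinge to -x); 1.57 points to -x of slot, stop at 1.9. Light friction (about 1 N at the pin) holds it where left. Shut, it bars a leaning blade.
- latch_pin (a point): Black upright pin on the latch arm's free end, 12 mm in diameter, standing 34 mm up from the arm; its top is 14 mm above this point, the arm's top 18 mm below it. 52 mm from the hinge axis, 54 mm above the slot floor.
- latch_hinge (a point): Point on the latch's upright hinge axis, at the height of the arm, at x = -26 mm, y = +66 mm from slot.
- chip_box_mid (a point): Bystander: small black chip box with a clear lid, 69 x 66 x 20 mm; point half-way up its middle.
- syringe_mid (a point): Bystander: white dispensing syringe, 130 mm long, lying; point half-way up its middle.
- tweezers_mid (a point): Bystander: steel tweezers, 125 mm long, lying; point half-way up its middle.
- big_weight_mid (a point): Bystander: steel calibration weight, 30 mm wide, 45 mm tall; point half-way up its middle.
- tape_roll_mid (a point): Bystander: roll of tape lying flat, 69 mm across, 19 mm tall; point half-way up its middle.
- jar_mid (a point): Bystander: screw-lid jar, 61 mm wide, 48 mm tall; point half-way up its middle.
- tub_mid (a point): Bystander: white screw-lid tub, 89 mm wide, 42 mm tall; point half-way up its middle.

How it is judged (in metres and radians):
On the way, in this order (a step that is already met when the one before it is completed fails the run):
1. the latch is swung wide open (past 0.9 rad) (value of joint latch above 0.9 rad), for 0.1 s.
2. the blade's lower edge is in the slot (within 9 mm of the slot's middle line, 10 mm of its middle along it, and 9 mm of its floor) while the blade leans more than 14 degrees to the front (x of blade_foot in the frame of slot between -0.009 and 0.009 m and y of blade_foot in the frame of slot between -0.01 and 0.01 m and z of blade_foot in the frame of slot below 0.009 m and angle between blade_grip's own z axis and vertical above 0.25 rad and x of blade_grip in the frame of slot below -0.01 m), for 0.1 s.
3. the blade stands upright (within 9 degrees) on the slot's floor under the hooks, the latch still open (x of blade_foot in the frame of slot between -0.007 and 0.007 m and y of blade_foot in the frame of slot between -0.006 and 0.006 m and z of blade_foot in the frame of slot between -0.003 and 0.004 m and angle between blade_grip's own z axis and vertical below 0.16 rad and value of joint latch above 0.4 rad), for 0.2 s.
At the end, for the whole second after the job is handed in: The blade stands at rest upright in the slot: tilt under 9 degrees (0.16 rad), lower edge within 4 mm of the slot's floor, within 7 mm of the slot's middle line and 6 mm of its middle lengthwise; the latch is shut (under 0.12 rad) (x of blade_foot in the frame of slot between -0.007 and 0.007 m and y of blade_foot in the frame of slot between -0.006 and 0.006 m and z of blade_foot in the frame of slot between -0.003 and 0.004 m and angle between blade_grip's own z axis and vertical below 0.16 rad and value of joint latch below 0.12 rad and linear speed of blade below 0.01 m/s and velocity of joint latch between -0.05 and 0.05 rad/s); the robot touches nothing.
It fails at once if a bystander is moved more than 30 mm (distance of any of chip_box_mid, syringe_mid, tweezers_mid, big_weight_mid, tape_roll_mid, jar_mid, tub_mid from where it was at the start of the episode above 0.03 m).
It also fails if it takes over 64 s, if anything falls off the work surface, if the arm or the gripper's body presses on something with over 40 N, if the wrist force passes 120 N, or if a joint passes its speed limit or range.

## Working session

There is one attempt and no reset: what is moved stays moved. The work goes in short steps, Python scripts to look and compute and a shell command to move; the robot and the scene stay as the last step left them, time stands still between calls to the robot, and variables do not carry over. Pictures are saved under pics/ and viewed, at most 13 in all, crops included, and the job is handed in when it is done.

```bash
ls; mkdir -p pics
python3 - <<'E'
from plant import sense, optics, ticket, robot
import cv2,numpy as np
print(sense())
for n in("side","top"):
    c=optics.capture(n); cv2.imwrite(f"pics/{n}0.png",c["image"][...,::-1]); np.savez(f"pics/{n}0.npz",**c)
    print(n,{k:(v if k!="image" else 0) for k,v in c.items()})
E
```

```text
pics
{'time_s': 0.0, 'joints': array([ 1.20738865e+00,  3.13990937e-01,  4.49681373e-02,  1.30361455e+00,
       -4.51250304e-07,  1.43122079e+00]), 'qvel': array([-1.09668557e-03,  1.03447939e-03, -6.69169131e-04, -3.26433486e-04,
        7.11656162e-05,  1.87729364e-04]), 'tau': array([-5.07742407e-04, -4.80627036e+01,  2.98532599e+01,  1.92751276e-02,
       -3.69056179e-04,  4.68799101e-06]), 'tcp_pos': array([127.48714119, 560.28858631, 303.00971423]), 'ee_rot': array([-3.50809942e-01, -3.12148256e+00,  2.80066690e-03]), 'contact_force': array([ 0.2480694 , -0.77520135,  0.2423825 ]), 'torque': array([-0.00226105,  0.00592111,  0.00482293]), 'gripper_force': 0.0, 'gripper_width': 85.338196032301}
side {'image': 0, 'fovy': 48.00378847171391, 'cx': 319.2571613787295, 'cy': 237.7434480202087, 'cam_to_world': array([[ 9.19768320e-01,  1.38140709e-01, -3.67346407e-01,
         1.69858908e+02],
       [-3.92350963e-01,  3.45893695e-01, -8.52301750e-01,
        -9.22761513e+02],
       [ 9.32523857e-03,  9.28048865e-01,  3.72341703e-01,
         4.74829035e+02],
       [ 0.00000000e+00,  0.00000000e+00,  0.00000000e+00,
         1.00000000e+00]])}
top {'image': 0, 'fovy': 56.48822725555408, 'cx': 313.1841695518124, 'cy': 236.38314096537692, 'cam_to_world': array([[-2.53609042e-02,  9.89245750e-01, -1.44047462e-01,
         4.19890125e+02],
       [-9.99526831e-01, -2.76012117e-02, -1.35752285e-02,
        -5.03219914e+01],
       [-1.74051216e-02,  1.43635023e-01,  9.89477661e-01,
         1.12223062e+03],
       [ 0.00000000e+00,  0.00000000e+00,  0.00000000e+00,
         1.00000000e+00]])}
```

View pics/side0.png

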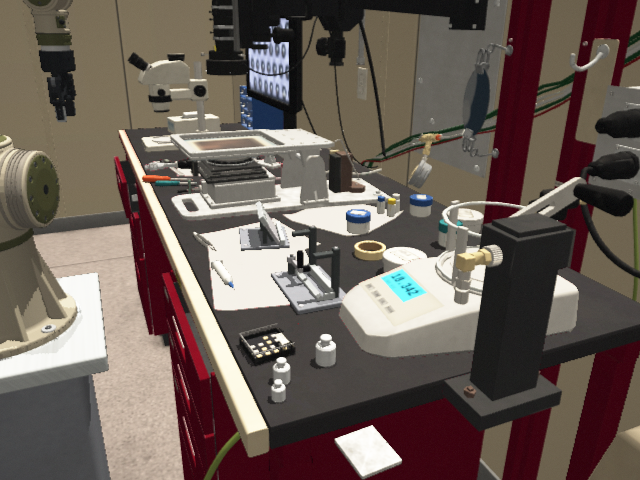

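View pics/top0.png

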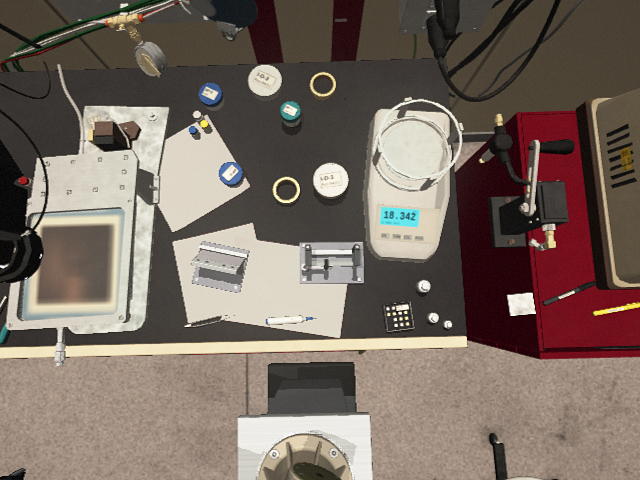

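```bash
cat > h.py <<'E'
import numpy as np,cv2
from plant import sense, optics, robot
def crop(im,x0,y0,x1,y1,s): return cv2.resize(im[y0:y1,x0:x1],None,fx=s,fy=s,interpolation=cv2.INTER_CUBIC)
def grid(c,x0,y0,s,st=10):
    for x in range(x0,x0+int(c.shape[1]/s),st): 
        cv2.line(c,(int((x-x0+.5)*s),0),(int((x-x0+.5)*s),6),(0,0,255),1); cv2.putText(c,str(x),(int((x-x0)*s)-8,16),0,.33,(0,0,255),1)
    for y in range(y0,y0+int(c.shape[0]/s),st):
        cv2.line(c,(0,int((y-y0+.5)*s)),(6,int((y-y0+.5)*s)),(0,0,255),1); cv2.putText(c,str(y),(8,int((y-y0)*s)+6),0,.33,(0,0,255),1)
    return c
def ray(c,u,v):
    f=240/np.tan(np.radians(float(c["fovy"]))/2); M=c["cam_to_world"]
    d=M[:3,:3]@np.array([(u-c["cx"])/f,-(v-c["cy"])/f,-1]); return M[:3,3],d/np.linalg.norm(d)
def plane(c,u,v,z):
    o,d=ray(c,u,v); return o+d*(z-o[2])/d[2]
def tri(c1,p1,c2,p2):
    (a,d),(b,e)=ray(c1,*p1),ray(c2,*p2)
    t=np.linalg.lstsq(np.c_[d,-e],b-a,rcond=None)[0]
    p,q=a+d*t[0],b+e*t[1]; return (p+q)/2,np.linalg.norm(p-q)
def proj(c,P):
    f=240/np.tan(np.radians(float(c["fovy"]))/2); M=c["cam_to_world"]
    q=M[:3,:3].T@(np.asarray(P,float)-M[:3,3]); return np.array([c["cx"]-f*q[0]/q[2],c["cy"]+f*q[1]/q[2]])
E
python3 - <<'E'
from h import *
t=cv2.imread("pics/top0.png");s=cv2.imread("pics/side0.png")
o=np.zeros((600,800,3),np.uint8)
a=grid(crop(t,182,234,382,300,4),182,234,4); o[:264,:800]=a
b=grid(crop(s,228,196,294,251,6),228,196,6); o[268:268+330,:396]=b
d=grid(crop(s,268,220,350,312,3.6),268,220,3.6); o[268:268+d.shape[0],402:402+d.shape[1]]=d
cv2.imwrite("pics/c1.png",o)
E
```

```text
(no output)
```

View pics/c1.png

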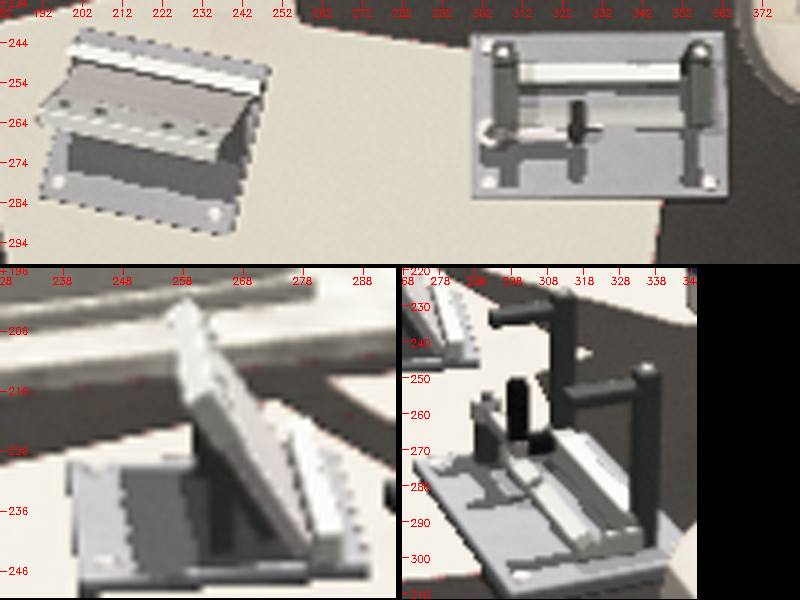

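```bash
cat > m.py <<'E'
from h import *
T=dict(np.load("pics/top0.npz"));S=dict(np.load("pics/side0.npz"))
if __name__=="__main__":
    np.set_printoptions(precision=1,suppress=True)
    tl=lambda x,y:(182+x/4-.5,234+y/4-.5); sr=lambda x,y:(228+x/6-.5,196+(y-268)/6-.5); ss=lambda x,y:(268+(x-402)/3.6-.5,220+(y-268)/3.6-.5)
    print("plate z~4",[plane(T,*tl(*p),4)[:2] for p in((472,33),(727,33),(727,197),(472,197))])
    print("hookends z100",[plane(T,*tl(*p),100)[:2] for p in((506,125),(701,125))])
    print("hinge z50?",plane(T,*tl(492,131),50)[:2],"pintop",plane(T,*tl(577,107),78)[:2])
    print("tri hookL",tri(T,tl(506,125),S,ss(490,314)),"hookR",tri(T,tl(701,125),S,ss(567,389)))
    print("tri pintop",tri(T,tl(577,107),S,ss(517,381)))
    print("tri blade top far/near",tri(T,tl(40,120),S,sr(183,300)),tri(T,tl(216,160),S,sr(205,400)))
    print("rack plate z4",[plane(T,*tl(*p),4)[:2] for p in((84,30),(270,68),(234,235),(40,197))])
    # edges in images: column profiles of rack top in top view
    g=cv2.cvtColor(T["image"],cv2.COLOR_RGB2GRAY)
    print(g[244:282,[196,205,214,223,232]].T)
E
python3 m.py
```

```text
plate z~4 [array([569.9,  -0.1]), array([ 565.5, -160.8]), array([ 462.7, -156.5]), array([466.9,   2.1])]
hookends z100 [array([503.4, -22.8]), array([ 500.4, -134.3])]
hinge z50? [504.1 -12.9] pintop [514.6 -64. ]
tri hookL (array([502.2, -22.4, 101.1]), np.float64(2.199392848450217)) hookR (array([ 499.6, -133.8,  103.1]), np.float64(1.0859814464769209))
tri pintop (array([508.2, -61.8,  77.9]), np.float64(13.45229807564357))
tri blade top far/near (array([516.1, 251.1,  79.8]), np.float64(1.7560977137204996)) (array([491.4, 147.9,  75.6]), np.float64(4.163167248243841))
rack plate z4 [array([578.7, 246. ]), array([551.2, 127.9]), array([447.2, 150.9]), array([473.9, 272.6])]
[[213 216 216 215 214 214 215 216 214 217 216 196 133 148 187 170 173 195
  234 200 198 196 163 182 176 175 176 178 176 177 175 175 174 185 238 237
  234 188]
 [174 193 242 241 244 107 156 177 179 173 173 177 177 179 178 185 181 142
  167 186 237 200 201 198 123  97  99 101 101 105 100 101  97 106 179 177
  174 176]
 [166 179 177 205 227 243 243  94 176 175 174 176 173 178 177 173 174 172
  184 184 186 184 217 205 199 195 101  98 102 101 103 104 100 101  98 105
  184 177]
 [214 167 180 186 188 217 242 242 244  84 178 176 174 178 173 175 172 172
  178 184 147  77 162 186 214 203 198 192  97 103 100 102 104 103 107 103
  109 166]
 [215 216 214 181 179 175 187 241 243 243 243  86 176 174 175 173 169 171
  171 174 178 203 128  81 189 205 203 202 198 210  90 103 108 106 101 104
  107 102]]
```

```bash
cat >> h.py <<'E'
from scipy.spatial.transform import Rotation as Ro
def frame(yaw_deg): return Ro.from_euler('z',yaw_deg,degrees=True).as_matrix()
SLOT=np.array([529.4,-79.3,10.]); SY=-1.5
def tool(yaw,lean):
    """tool x=-frame x tilted, y... returns R with closing line along frame y (lean None) or along blade x (lean deg)"""
    F=frame(yaw)
    if lean is None: return F@np.array([[-1,0,0],[0,1,0],[0,0,-1.]]).T
    B=F@Ro.from_euler('y',-lean,degrees=True).as_matrix()   # blade axes
    return B@np.array([[0,1,0],[1,0,0],[0,0,-1.]]) # tool x=blade y, tool y=blade x, tool z=-blade z
def plan(p,R):
    s=sense(); R0=Ro.from_rotvec(s["ee_rot"]).as_matrix()
    rv=Ro.from_matrix(R0.T@R).as_rotvec(); sh=R.T@(np.asarray(p)-s["tcp_pos"])
    print("t",round(s["time_s"],2),"tcp",s["tcp_pos"].round(1),"F",s["contact_force"].round(1),"w",round(s["gripper_width"],1),"turn",rv.round(3),"then shift",sh.round(1), "world",(np.asarray(p)-s["tcp_pos"]).round(1))
def st(x,y,z): return SLOT+frame(SY)@np.array([x,y,z])
E
python3 - <<'E'
from m import *
np.set_printoptions(precision=1,suppress=True)
tl=lambda x,y:(182+x/4-.5,234+y/4-.5);ss=lambda x,y:(268+(x-402)/3.6-.5,220+(y-268)/3.6-.5)
print("posts",tri(T,tl(502,47),S,ss(566,292)),tri(T,tl(697,47),S,ss(647,366)))
print("pin proj T,S",[proj(c,P) for c in(T,S) for P in(st(-26,14,68),st(-26,14,36))])
g=cv2.cvtColor(T["image"],cv2.COLOR_RGB2GRAY)
for d in(1.5,3): # along spine top face: ends
    L=[(u,int(round(267.75+.213*(u-205)-d))) for u in [*range(186,198),*range(230,242)]]
    print([(u,v,int(g[v,u])) for u,v in L])
print("fronttop edge z73",plane(T,191.3,264.83,72.8),plane(T,235.6,274.27,72.8))
plan(st(-5,14,125-10+4),tool(SY,None))
E
```

```text
posts (array([546.4, -21.3, 107.1]), np.float64(2.4455681745342903)) (array([ 543.2, -132.6,  107.9]), np.float64(2.5773244058005624))
pin proj T,S [array([326.2, 264.9]), array([326. , 265.9]), array([301.4, 251.4]), array([301.4, 267. ])]
[(186, 262, 215), (187, 262, 215), (188, 263, 212), (189, 263, 216), (190, 263, 190), (191, 263, 139), (192, 263, 207), (193, 264, 200), (194, 264, 199), (195, 264, 196), (196, 264, 198), (197, 265, 201), (230, 272, 195), (231, 272, 195), (232, 272, 198), (233, 272, 199), (234, 272, 202), (235, 273, 186), (236, 273, 97), (237, 273, 79), (238, 273, 78), (239, 273, 77), (240, 274, 80), (241, 274, 79)]
[(186, 261, 213), (187, 261, 217), (188, 261, 216), (189, 261, 215), (190, 262, 213), (191, 262, 207), (192, 262, 200), (193, 262, 198), (194, 262, 213), (195, 263, 201), (196, 263, 200), (197, 263, 199), (230, 270, 199), (231, 270, 197), (232, 271, 202), (233, 271, 202), (234, 271, 204), (235, 271, 189), (236, 271, 116), (237, 272, 73), (238, 272, 78), (239, 272, 79), (240, 272, 79), (241, 272, 75)]
fronttop edge z73 [512.8 253.8  72.8] [487.7 148.8  72.8]
t 0.1 tcp [127.5 560.4 303.1] F [-0.4  0.3 -0.1] w 85.2 turn [-0.  -0.  -0.2] then shift [-413.5 -614.9  174.1] world [ 397.3 -625.5 -174.1]
```

```bash
sed -i 's/SLOT=np.array.*;/SLOT=np.array([528.5,-79.,10.]);/' h.py
python3 -m handwheel '[[0,0,0,0,0,-0.1,0],[0,0,0,0,0,-0.1,0],[-0.02,-0.03,0,0,0,0,0],[-0.02,-0.03,0,0,0,0,0],[-0.02,-0.03,0,0,0,0,0],[-0.02,-0.03,0,0,0,0,0],[-0.02,-0.03,0,0,0,0,0],[-0.02,-0.03,0,0,0,0,0]]'
python3 -m handwheel '[[-0.02,-0.03,0,0,0,0,0],[-0.02,-0.03,0,0,0,0,0],[-0.02,-0.03,0,0,0,0,0],[-0.02,-0.03,0,0,0,0,0],[-0.02,-0.03,0,0,0,0,0],[-0.02,-0.03,0,0,0,0,0],[-0.02,-0.03,0,0,0,0,0],[-0.02,-0.03,0,0,0,0,0]]'
python3 -m handwheel '[[-0.02,-0.03,0,0,0,0,0],[-0.02,-0.03,0,0,0,0,0],[-0.02,-0.03,0,0,0,0,0],[-0.02,-0.03,0,0,0,0,0],[-0.02,-0.03,0,0,0,0,0],[-0.02,-0.03,0,0,0,0,0],[0,0,0.02,0,0,0,0],[0,0,0,0,0,0,0]]'
python3 -c "
from h import *
plan(st(-5,14,119),tool(SY,None))"
```

```text
time_s: 0.77
tcp_pos: [243.6, 376.2, 303.5]
ee_rot: [-0.036, -3.141, 0.001]
contact_force: [0.7, -0.5, 0.2]
gripper_width: 0.1
gripper_force: 0.0
time_s: 1.43
tcp_pos: [397.9, 132.4, 303.7]
ee_rot: [-0.038, -3.141, -0.0]
contact_force: [0.4, 0.4, -0.0]
gripper_width: -0.1
gripper_force: 0.0
time_s: 2.1
tcp_pos: [512.8, -50.3, 280.5]
ee_rot: [-0.043, -3.136, -0.002]
contact_force: [-1.6, -0.1, -0.6]
gripper_width: 0.1
gripper_force: 0.0
t 2.1 tcp [512.8 -50.3 280.5] F [-1.6 -0.1 -0.6] w 0.1 turn [ 0.001 -0.005 -0.001] then shift [-11.4 -14.3 151.5] world [  11.   -14.6 -151.5]
```

```bash
python3 -m handwheel '[[-0.011,-0.014,0,0,0,0,0],[0,0,0.03,0,0,0,0],[0,0,0.03,0,0,0,0],[0,0,0.03,0,0,0,0],[0,0,0.03,0,0,0,0],[0,0,0.03,0,0,0,0],[0,0,0,0,0,0,0],[0,0,0,0,0,0,0]]'
python3 -c "
from h import *
plan(st(-5,14,119),tool(SY,None))
c=optics.capture('side');t=optics.capture('top')
o=np.zeros((420,800,3),np.uint8)
o[:420,:400]=crop(c['image'],260,210,360,315,4)[...,::-1];o[:400,400:]=crop(t['image'],285,215,385,315,4)[...,::-1]
cv2.imwrite('pics/c2.png',o)"
```

```text
time_s: 2.77
tcp_pos: [522.2, -61.8, 133.1]
ee_rot: [-0.036, -3.137, -0.002]
contact_force: [0.1, -0.2, 0.3]
gripper_width: -0.4
gripper_force: 0.0
t 2.77 tcp [522.2 -61.8 133.1] F [ 0.1 -0.2  0.3] w -0.4 turn [ 0.001 -0.005  0.003] then shift [-1.7 -3.   4.1] world [ 1.7 -3.1 -4.1]
```

View pics/c2.png

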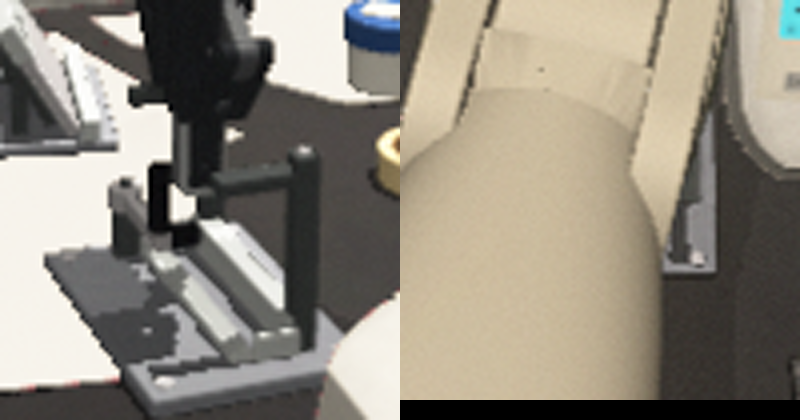

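The picture shows the closed fingertips (side ≈ (306,257)) just behind the pin (≈ (299,258)); the arm hides the stand from the top camera. I go down a little and push along the arc.

```bash
python3 -m handwheel '[[0,-0.003,0.006,0,0,0,0],[0.006,0,0,0,0,0,0],[0.008,0.001,0,0,0,0,0],[0.008,0.001,0,0,0,0,0],[0.007,0.003,0,0,0,0,0],[0.007,0.004,0,0,0,0,0],[0.006,0.005,0,0,0,0,0],[0.006,0.006,0,0,0,0,0]]'
python3 -m handwheel '[[0.004,0.006,0,0,0,0,0],[0.004,0.007,0,0,0,0,0],[0.003,0.005,0,0,0,0,0],[0.002,0.004,0,0,0,0,0],[0,0,0,0,0,0,0]]'
python3 -c "
from h import *
plan(st(-54,44,119),tool(SY,None))
c=optics.capture('side');t=optics.capture('top')
o=np.zeros((420,800,3),np.uint8)
o[:420,:400]=crop(c['image'],260,210,360,315,4)[...,::-1];o[:400,400:]=crop(t['image'],285,215,385,315,4)[...,::-1]
cv2.imwrite('pics/c3.png',o)"
```

```text
time_s: 3.53
tcp_pos: [475.9, -44.3, 128.2]
ee_rot: [0.038, 3.14, 0.0]
contact_force: [3.7, 1.6, 0.0]
gripper_width: -0.1
gripper_force: 2.2
time_s: 3.95
tcp_pos: [465.1, -21.6, 128.5]
ee_rot: [0.035, 3.138, -0.001]
contact_force: [2.0, -0.6, 0.2]
gripper_width: -0.3
gripper_force: 0.6
t 3.95 tcp [465.1 -21.6 128.5] F [ 2.  -0.6  0.2] w -0.3 turn [-0.     0.003  0.004] then shift [-10.9 -11.7  -0.5] world [ 10.6 -12.    0.5]
```

View pics/c3.png

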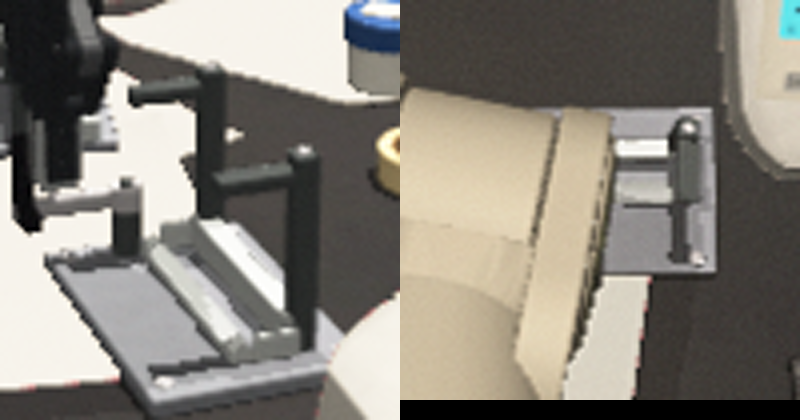

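The latch arm now points to the front (≈1.3–1.4 rad). Next: the rack.

```bash
cat >> h.py <<'E'
FOOT=np.array([541.7,191.3,10.]); RY=-13.5
def bl(foot,yaw,lean,d): return foot+tool(yaw,lean)@np.array([0,0,-d])
FLIP=np.diag([-1.,-1,1])
E
python3 -c "
from h import *
print(sense()['joints'].round(2))
p=bl(FOOT,RY,30,118+90)
print(p); plan(p,tool(RY,30)); plan(p,tool(RY,30)@FLIP); plan(p,tool(RY,None))"
```

```text
[-0.22  0.24 -0.52  0.81  0.   -0.2 ]
[440.57352828 215.57831784 190.13328399]
t 4.05 tcp [464.8 -21.9 128.4] F [6.1 0.9 1. ] w -0.0 turn [-0.374 -0.464  1.738] then shift [225.2 -37.5 -93. ] world [-24.2 237.4  61.8]
t 4.05 tcp [464.8 -21.9 128.4] F [6.1 0.9 1. ] w -0.0 turn [ 0.439 -0.353 -1.325] then shift [-225.2   37.5  -93. ] world [-24.2 237.4  61.8]
t 4.05 tcp [464.8 -21.9 128.4] F [6.1 0.9 1. ] w -0.0 turn [0.    0.002 0.213] then shift [ 79.  225.2 -61.8] world [-24.2 237.4  61.8]
```

```bash
python3 -m handwheel '[[0,0,-0.03,0,0,0,0],[0,0,-0.035,0,0,0,0],[0,0,-0.035,0,0,0,0],[0,0,0,0.0366,-0.0294,-0.1104,0.045],[0,0,0,0.0366,-0.0294,-0.1104,0.045],[0,0,0,0.0366,-0.0294,-0.1104,0.045],[0,0,0,0.0366,-0.0294,-0.1104,0.045],[0,0,0,0.0366,-0.0294,-0.1104,0.045]]'
python3 -m handwheel '[[0,0,0,0.0366,-0.0294,-0.1104,0.045],[0,0,0,0.0366,-0.0294,-0.1104,0.045],[0,0,0,0.0366,-0.0294,-0.1104,0.045],[0,0,0,0.0366,-0.0294,-0.1104,0.045],[0,0,0,0.0366,-0.0294,-0.1104,0.045],[0,0,0,0.0366,-0.0294,-0.1104,0.045],[0,0,0,0.0366,-0.0294,-0.1104,0.045],[0,0,0,0,0,0,0.045]]'
python3 -c "
from h import *
print(sense()['joints'].round(2))
p=bl(FOOT,RY,30,118+90)
plan(p,tool(RY,30)@FLIP)"
```

```text
time_s: 4.72
tcp_pos: [462.4, -22.1, 227.0]
ee_rot: [-0.792, 2.882, -0.275]
contact_force: [0.9, -0.3, 0.7]
gripper_width: 44.6
gripper_force: 0.0
time_s: 5.38
tcp_pos: [461.0, -22.0, 225.7]
ee_rot: [-1.713, 2.17, -0.577]
contact_force: [-0.6, -0.4, -1.1]
gripper_width: 45.0
gripper_force: 0.0
[-0.22 -0.17 -0.81  0.42 -0.01 -1.56]
t 5.38 tcp [461.  -22.  225.7] F [-0.6 -0.4 -1.1] w 45.0 turn [ 0.005 -0.001  0.002] then shift [-226.3   83.    -6.9] world [-20.4 237.6 -35.5]
```

```bash
python3 -m handwheel '[[-0.0323,0.0119,-0.001,0,0,0,0.045],[-0.0323,0.0119,-0.001,0,0,0,0.045],[-0.0323,0.0119,-0.001,0,0,0,0.045],[-0.0323,0.0119,-0.001,0,0,0,0.045],[-0.0323,0.0119,-0.001,0,0,0,0.045],[-0.0323,0.0119,-0.001,0,0,0,0.045],[-0.0323,0.0119,-0.001,0,0,0,0.045],[0,0,0,0,0,0,0.045]]'
python3 -m handwheel '[[0,0,0,0,0,0,0.045]]'
python3 -c "
from h import *
p=bl(FOOT,RY,30,118+90)
plan(p,tool(RY,30)@FLIP)
c=optics.capture('side');t=optics.capture('top')
o=np.zeros((500,800,3),np.uint8)
o[:500,:400]=grid(crop(c['image'],220,160,300,260,5),220,160,5)[...,::-1];o[:500,400:]=grid(crop(t['image'],180,210,260,310,5),180,210,5)[...,::-1]
cv2.imwrite('pics/c4.png',o)"
```

```text
time_s: 6.05
tcp_pos: [442.1, 219.8, 191.0]
ee_rot: [-1.713, 2.168, -0.576]
contact_force: [0.3, 0.1, 0.0]
gripper_width: 45.4
gripper_force: 0.0
time_s: 6.13
tcp_pos: [442.3, 216.7, 191.1]
ee_rot: [-1.712, 2.17, -0.579]
contact_force: [0.2, 0.1, -0.3]
gripper_width: 45.2
gripper_force: 0.0
t 6.13 tcp [442.3 216.7 191.1] F [ 0.2  0.1 -0.3] w 45.2 turn [ 0.004 -0.002  0.001] then shift [1.5 1.7 0.2] world [-1.7 -1.1 -1. ]
```

View pics/c4.png

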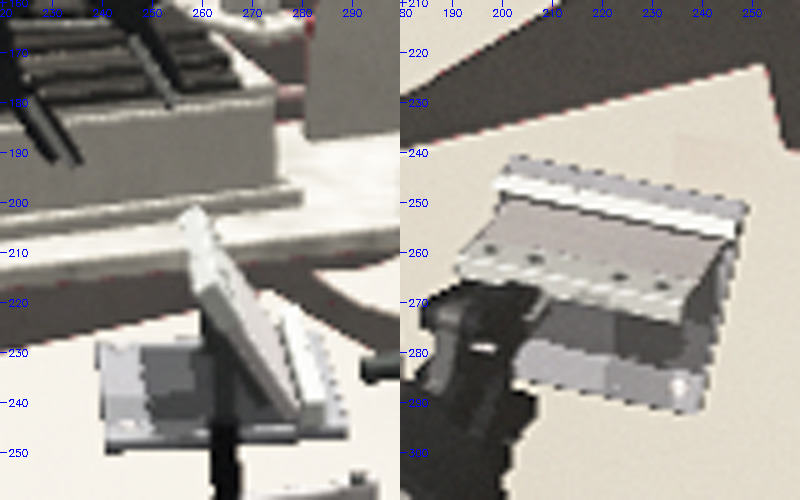

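```bash
python3 -c "
from h import *
np.set_printoptions(precision=1,suppress=True)
S=dict(np.load('pics/side0.npz'));T=dict(np.load('pics/top0.npz'))
s=sense();R=Ro.from_rotvec(s['ee_rot']).as_matrix()
tip=lambda y,x=0:s['tcp_pos']+R@[x,y,66]
print('tips inner S',proj(S,tip(22.6)),proj(S,tip(-22.6)))
B=tool(RY,30)
P=lambda bx,by,bz:FOOT+B@np.array([by,bx,-bz])
for n,q in dict(backtopL=(6,55,76),fronttopL=(-6,55,76),backtopR=(6,-55,76),fronttopR=(-6,-55,76),backspinebotR=(6,-55,52),footbackR=(4,-55,0)).items(): print(n,'T',proj(T,P(*q)),'S',proj(S,P(*q)))
"
```

```text
tips inner S [236.1 190.5] [253.4 180.2]
backtopL T [191.2 260.4] S [260.1 200.8]
fronttopL T [190.8 264.9] S [255.8 203.4]
backtopR T [236.5 270.1] S [263.5 216.2]
fronttopR T [236.  274.6] S [258.8 219. ]
backspinebotR T [239.3 265.8] S [269.2 224.8]
footbackR T [244.9 257.8] S [280.5 243.5]
```

```bash
python3 -m handwheel '[[0.0015,0.0025,0.015,0,0,0,0.045],[0,0,0.015,0,0,0,0.045],[0,0,0.015,0,0,0,0.045],[0,0,0.015,0,0,0,0.045],[0,0,0.015,0,0,0,0.045],[0,0,0.015,0,0,0,0.045],[0,0,0,0,0,0,0.045],[0,0,0,0,0,0,0.045]]'
python3 -c "
from h import *
p=bl(FOOT,RY,30,118)
plan(p,tool(RY,30)@FLIP)
c=optics.capture('side')
cv2.imwrite('pics/c5.png',grid(crop(c['image'],220,160,300,260,6),220,160,6)[...,::-1])"
```

```text
time_s: 6.9
tcp_pos: [484.2, 201.6, 112.4]
ee_rot: [-1.706, 2.175, -0.581]
contact_force: [0.4, 0.1, 0.3]
gripper_width: 44.9
gripper_force: 0.0
t 6.9 tcp [484.2 201.6 112.4] F [0.4 0.1 0.3] w 44.9 turn [ 0.004 -0.005 -0.004] then shift [-3.4  0.7 -0.2] world [ 0.2  3.5 -0.2]
```

View pics/c5.png

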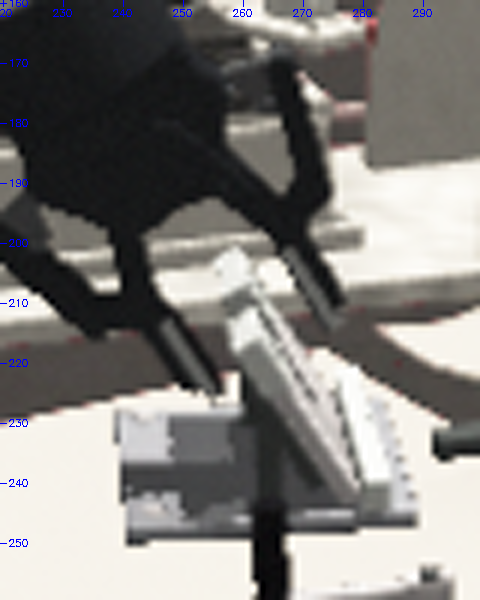

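Fingers straddle the spine (tips at side ≈ (255,225) and (276,212)). Centre along the blade by 3 mm and close.

```bash
python3 -m handwheel '[[-0.003,0,0,0,0,0,0.045],[0,0,0,0,0,0,0.03],[0,0,0,0,0,0,0.02],[0,0,0,0,0,0,0.01],[0,0,0,0,0,0,0],[0,0,0,0,0,0,0],[0,0,0,0,0,0,0],[0,0,0,0,0,0,0]]'
python3 -c "
from h import *
p=bl(FOOT,RY,30,118)
plan(p,tool(RY,30)@FLIP)"
```

```text
time_s: 7.62
tcp_pos: [485.3, 206.7, 113.5]
ee_rot: [-1.708, 2.169, -0.58]
contact_force: [-4.8, 0.9, 5.7]
gripper_width: 11.1
gripper_force: 60.8
t 7.62 tcp [485.3 206.7 113.5] F [-4.8  0.9  5.7] w 11.1 turn [ 0.001 -0.001 -0.001] then shift [1.9 1.2 0.9] world [-1.  -1.7 -1.4]
```

```bash
python3 -m handwheel '[[0,0,-0.01,0,0,0,0],[0,0,-0.02,0,0,0,0],[0,0,-0.025,0,0,0,0],[0,0,-0.025,0,0,0,0],[0,0,-0.025,0,0,0,0],[0,0,-0.025,0,0,0,0],[0,0,0,0,0,0,0],[0,0,0,0,0,0,0]]'
python3 -c "
from h import *
p=bl(st(0,0,90),SY,27,118)
print(p)
plan(p,tool(SY,27)@FLIP)"
```

```text
time_s: 8.28
tcp_pos: [422.4, 222.3, 226.6]
ee_rot: [-1.707, 2.167, -0.58]
contact_force: [-0.0, 0.2, -1.7]
gripper_width: 10.9
gripper_force: 59.7
[474.94747843 -77.59767787 205.13876985]
t 8.28 tcp [422.4 222.3 226.6] F [-0.   0.2 -1.7] w 10.9 turn [-0.052 -0.099 -0.185] then shift [298.4 -44.   46.5] world [  52.5 -299.9  -21.5]
```

```bash
python3 -c "
from h import *
plan(bl(st(0,0,0),SY,30,218),tool(SY,30)@FLIP)"
```

```text
t 8.28 tcp [422.4 222.3 226.6] F [-0.   0.2 -1.7] w 10.9 turn [-0.    -0.104 -0.182] then shift [298.4   9.6  26.6] world [  -2.9 -298.4  -27.8]
```

```bash
python3 -m handwheel '[[0,0,0,0,-0.052,-0.091,0],[0,0,0,0,-0.052,-0.091,0],[0.02,0,0,0,0,0,0],[0.03,0,0,0,0,0,0],[0.03,0,0,0,0,0,0],[0.03,0,0,0,0,0,0],[0.03,0,0,0,0,0,0],[0.03,0,0,0,0,0,0]]'
python3 -m handwheel '[[0.03,0,0,0,0,0,0],[0.03,0,0,0,0,0,0],[0.03,0.005,0,0,0,0,0],[0.02,0.005,0,0,0,0,0],[0.018,0,0,0,0,0,0],[0,0,0.013,0,0,0,0],[0,0,0.013,0,0,0,0],[0,0,0,0,0,0,0]]'
python3 -m handwheel '[[0,0,0,0,0,0,0]]'
python3 -c "
from h import *
plan(bl(st(0,0,0),SY,30,218),tool(SY,30)@FLIP)
c=optics.capture('side');t=optics.capture('top')
np.savez('pics/side1.npz',**c);np.savez('pics/top1.npz',**t)
o=np.zeros((600,800,3),np.uint8)
o[:600,:400]=grid(crop(c['image'],255,195,335,315,5),255,195,5)[...,::-1];o[:500,400:]=grid(crop(t['image'],290,220,370,320,5),290,220,5)[...,::-1]
cv2.imwrite('pics/c6.png',o)"
```

```text
time_s: 8.95
tcp_pos: [416.5, 50.4, 223.9]
ee_rot: [-1.907, 1.959, -0.522]
contact_force: [0.4, -0.5, -1.4]
gripper_width: 11.1
gripper_force: 59.5
time_s: 9.62
tcp_pos: [417.1, -76.8, 195.0]
ee_rot: [-1.905, 1.963, -0.518]
contact_force: [-1.1, 0.2, -1.8]
gripper_width: 11.2
gripper_force: 59.5
time_s: 9.7
tcp_pos: [417.1, -76.1, 196.3]
ee_rot: [-1.906, 1.961, -0.518]
contact_force: [-0.1, 0.6, -2.0]
gripper_width: 11.1
gripper_force: 59.5
t 9.7 tcp [417.1 -76.1 196.3] F [-0.1  0.6 -2. ] w 11.1 turn [ 0.007 -0.001 -0.002] then shift [-0.  -3.4 -0.9] world [ 2.5 -0.   2.5]
```

View pics/c6.png

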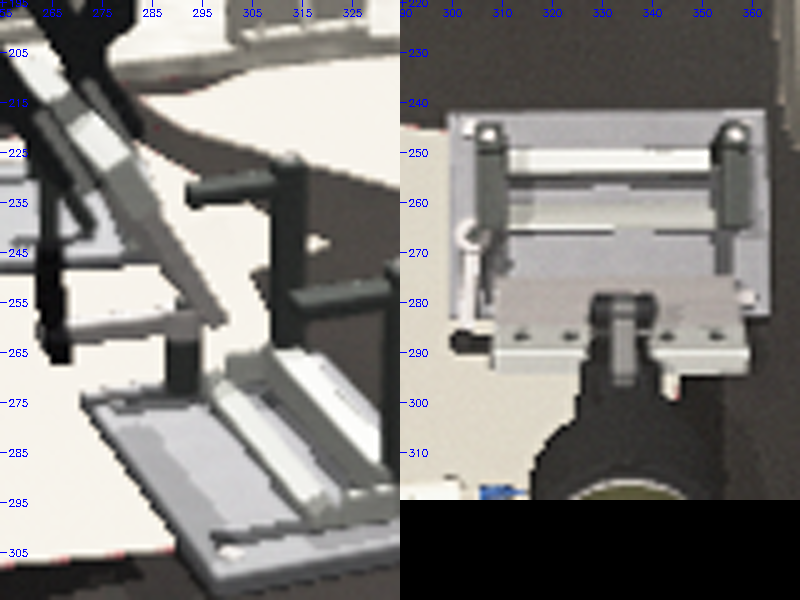

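```bash
python3 -c "
from h import *
np.set_printoptions(precision=1,suppress=True)
S=dict(np.load('pics/side1.npz'));T=dict(np.load('pics/top1.npz'))
F=frame(SY); inst=lambda p:F.T@(p-SLOT)
s=sense();R=Ro.from_rotvec(s['ee_rot']).as_matrix()
P=lambda bx,by,bz:s['tcp_pos']+R@np.array([-by,-bx,118-bz])
for n,q in dict(fbR=(4,-55,0),ffR=(-4,-55,0),fbL=(4,55,0),backspinebotR=(6,-55,52),backtopR=(6,-55,76),backtopL=(6,55,76)).items(): print(n,'T',proj(T,P(*q)),'S',proj(S,P(*q)),inst(P(*q)))
z=P(4,0,0)[2]
print('foot edge by T',[inst(plane(T,u,274.9,z)) for u in(308.9,356.5)],'hook ends by T',[inst(plane(T,u,265.3,100)) for u in(308,356.7)])
gt=cv2.cvtColor(T['image'],cv2.COLOR_RGB2GRAY)
print(gt[268:296,[315,322,345,352]].T); print(gt[277,300:365]);print(gt[292,300:365]);print(gt[262,300:365])
g=cv2.cvtColor(S['image'],cv2.COLOR_RGB2GRAY)
print(g[246:264,286:304])
"
```

```text
fbR T [356.4 274.5] S [302.  257.7] [-48.7 -55.1  87.5]
ffR T [356.3 277.6] S [298.2 260.4] [-55.6 -55.1  83.5]
fbL T [308.3 274.4] S [282.3 235.6] [-48.5  54.9  87.4]
backspinebotR T [358.2 284.3] S [288.4 234.5] [-72.8 -55.1 133.6]
backtopR T [359.1 289.6] S [281.4 223.7] [-84.7 -55.  154.5]
backtopL T [307.3 289.5] S [262.9 204. ] [-84.6  55.  154.4]
foot edge by T [array([-49.7,  53.5,  87.5]), array([-49.7, -55.3,  87.5])] hook ends by T [array([-27.9,  55.6,  90. ]), array([-27.9, -55.8,  90. ])]
[[182 181 180 182 185 184 186 178 168 172 174 171 174 173 178 174 176 167
  162 111 190 182 236 203 200 197 199 218]
 [183 180 177 180 181 180 183 178 170 174 178 174 177 172 179 175 177 185
  166 141 180 182 233 200 198 197 202 218]
 [177 178 176 174 172 176 175 171 171 170 170 171 167 151 156 150 158 169
  184 167 183 178 231 201 198 196 200 191]
 [ 96 159 157 158 159 157 154 166 168 171 175 169 167 170 166 166 172 154
  113  75 177 178 232 201 196 193 195  29]]
[176 183 195 230 214 127  77  82 127 170 177 176 175 172 175 172 176 177
 176 175 175 172 174 175 175 175 177 175 176 173 1
[... 1322 characters left out ...]
194 244 243 243 244 244]
 [243 244 247 235  94 103  84  93 108 104 107 105 165 244 244 244 244 243]
 [203 227 248 237  79  65  76  90  99 106 106 104 124 197 243 244 244 244]
 [235 207 183 177 126 126 128 123 107 112 104 106 103 122 193 244 244 244]
 [165 137 109 114 115 118 117 111 101  92 103 104 104 104 164 244 244 244]
 [104 101 102 105 106 108 109 107  99  95  99 104 103 101 162 243 243 244]
 [ 99 100 103 105 108 107 107 105 103 148 218 107 153 232 234 243 244 243]
 [101 102 104 106 109 106 106 105 101 164 241 233 236 244 244 243 244 244]
 [232 216  93 106 107 104 105 105  95 156 243 244 243 243 244 244 244 244]
 [243 230  53  64  71  71  68  61  58 150 243 244 244 243 243 244 244 243]]
```

```bash
python3 -m handwheel '[[-0.0005,-0.003,0,0,0,0,0],[0,0,0.015,0,0,0,0],[0,0,0.02,0,0,0,0],[0,0,0.02,0,0,0,0],[0,0,0.015,0,0,0,0],[0,0,0.01,0,0,0,0],[0,0,0.005,0,0,0,0],[0,0,0,0,0,0,0]]'
python3 -m handwheel '[[0,0,0,0,0,0,0],[0,0,0,0,0,0,0]]'
python3 -c "
from h import *
plan(bl(st(0,0,3),SY,30,118),tool(SY,30)@FLIP)
c=optics.capture('side')
np.savez('pics/side2.npz',**c)
cv2.imwrite('pics/c7.png',grid(crop(c['image'],255,215,345,315,6),255,215,6)[...,::-1])"
```

```text
time_s: 10.47
tcp_pos: [463.5, -76.8, 125.9]
ee_rot: [-1.906, 1.957, -0.523]
contact_force: [-1.1, 0.7, -0.8]
gripper_width: 11.2
gripper_force: 59.7
time_s: 10.63
tcp_pos: [463.6, -77.2, 127.2]
ee_rot: [-1.905, 1.956, -0.525]
contact_force: [-0.1, -0.4, -1.6]
gripper_width: 10.7
gripper_force: 59.7
t 10.63 tcp [463.6 -77.2 127.2] F [-0.1 -0.4 -1.6] w 10.7 turn [ 0.001 -0.002  0.   ] then shift [ 0.1  0.8 13.4] world [  6.   -0.3 -12. ]
```

View pics/c7.png

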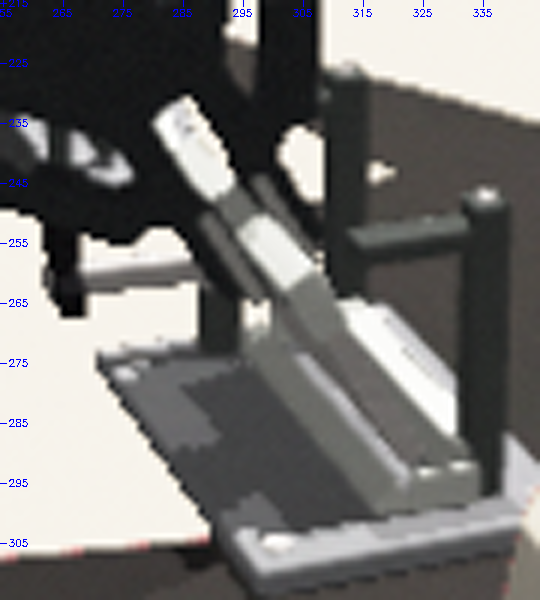

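The blade goes in between the walls, under the near hook (side ≈ (328,293)). Lower further until it touches the floor.

```bash
python3 -m handwheel '[[0,0,0.004,0,0,0,0],[0,0,0.004,0,0,0,0],[0,0,0.002,0,0,0,0],[0,0,0,0,0,0,0],[0,0,0,0,0,0,0]]'
python3 -m handwheel '[[0,0,0.002,0,0,0,0],[0,0,0.001,0,0,0,0],[0,0,0,0,0,0,0],[0,0,0,0,0,0,0]]'
python3 -c "
from h import *
plan(bl(st(0,0,3),SY,30,118),tool(SY,30)@FLIP)"
```

```text
time_s: 11.1
tcp_pos: [468.1, -77.3, 117.4]
ee_rot: [-1.905, 1.958, -0.523]
contact_force: [-0.2, 1.1, -1.3]
gripper_width: 11.2
gripper_force: 59.7
time_s: 11.43
tcp_pos: [470.3, -77.5, 115.6]
ee_rot: [-1.904, 1.956, -0.525]
contact_force: [-0.8, -0.1, 2.0]
gripper_width: 10.9
gripper_force: 60.1
t 11.43 tcp [470.3 -77.5 115.6] F [-0.8 -0.1  2. ] w 10.9 turn [ 0.001 -0.002 -0.   ] then shift [-0.   0.9 -0.1] world [-0.8  0.  -0.4]
```

```bash
python3 -m handwheel '[[0,0.001,-0.002,0,0,0,0],[0,-0.0061,0.0002,-0.052,0,0,0],[0,-0.0061,0.0002,-0.052,0,0,0],[0,-0.0061,0.0002,-0.052,0,0,0],[0,-0.0061,0.0002,-0.052,0,0,0],[0,-0.0061,0.0002,-0.052,0,0,0],[0,0,0,0,0,0,0]]'
python3 -c "
from h import *
plan(bl(st(0,0,3),SY,15,118),tool(SY,15)@FLIP)"
```

```text
time_s: 12.02
tcp_pos: [498.9, -78.8, 129.0]
ee_rot: [-2.056, 2.111, -0.282]
contact_force: [1.2, 0.5, -0.8]
gripper_width: 10.9
gripper_force: 59.5
t 12.02 tcp [498.9 -78.8 129. ] F [ 1.2  0.5 -0.8] w 10.9 turn [-0.001 -0.003 -0.   ] then shift [-0.6  1.5  1.7] world [-1.   0.6 -2. ]
```

```bash
python3 -m handwheel '[[-0.0005,0.0015,0.002,0,0,0,0],[0,-0.0061,0.0002,-0.052,0,0,0],[0,-0.0061,0.0002,-0.052,0,0,0],[0,-0.0061,0.0002,-0.052,0,0,0],[0,-0.0061,0.0002,-0.052,0,0,0],[0,-0.0061,0.0002,-0.052,0,0,0],[0,0,0,0,0,0,0],[0,0,0,0,0,0,0]]'
python3 -c "
from h import *
plan(bl(st(0,0,1),SY,0,118),tool(SY,0)@FLIP)
c=optics.capture('side')
np.savez('pics/side3.npz',**c)
cv2.imwrite('pics/c8.png',grid(crop(c['image'],255,215,345,315,6),255,215,6)[...,::-1])"
```

```text
time_s: 12.68
tcp_pos: [526.4, -78.7, 129.3]
ee_rot: [-2.189, 2.25, -0.008]
contact_force: [3.0, -1.3, 2.7]
gripper_width: 10.7
gripper_force: 60.8
t 12.68 tcp [526.4 -78.7 129.3] F [ 3.  -1.3  2.7] w 10.7 turn [-0.006 -0.002 -0.001] then shift [ 0.2 -2.1  0.3] world [ 2.1 -0.3 -0.3]
```

View pics/c8.png

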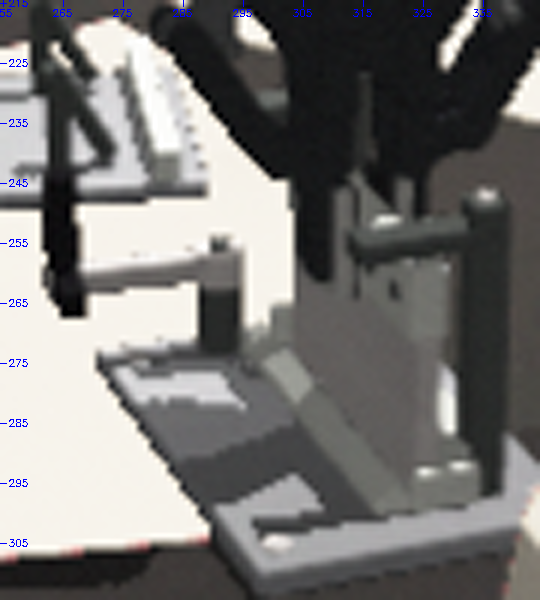

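Blade upright beneath the hooks, resting on the floor (vertical load reversed). Release and rise.

```bash
python3 -m handwheel '[[0,0,0.0005,0,0,0,0],[0,0,0,0,0,0,0],[0,0,0,0,0,0,0],[0,0,0,0,0,0,0.015],[0,0,0,0,0,0,0.02],[0,0,0,0,0,0,0.03],[0,0,0,0,0,0,0.04],[0,0,0,0,0,0,0.045]]'
python3 -m handwheel '[[0,0,0,0,0,0,0.045],[0,0,0,0,0,0,0.045],[0,0,-0.02,0,0,0,0.045],[0,0,-0.03,0,0,0,0.045],[0,0,-0.04,0,0,0,0.045],[0,0,0,0,0,0,0.045]]'
python3 -c "
from h import *
plan(st(-98,56,121),tool(SY,None)); plan(st(-98,56,121),tool(SY,0)@FLIP)
c=optics.capture('side');t=optics.capture('top')
o=np.zeros((500,800,3),np.uint8)
o[:500,:400]=grid(crop(c['image'],260,215,340,315,5),260,215,5)[...,::-1];o[:500,400:]=grid(crop(t['image'],290,215,370,315,5),290,215,5)[...,::-1]
cv2.imwrite('pics/c9.png',o)"
```

```text
time_s: 13.4
tcp_pos: [524.7, -78.2, 128.2]
ee_rot: [2.19, -2.251, 0.001]
contact_force: [-0.3, 0.2, 0.6]
gripper_width: 45.1
gripper_force: 0.0
time_s: 13.9
tcp_pos: [528.4, -79.1, 225.7]
ee_rot: [-2.187, 2.248, -0.018]
contact_force: [2.1, -0.4, 0.2]
gripper_width: 44.8
gripper_force: 0.0
t 13.9 tcp [528.4 -79.1 225.7] F [ 2.1 -0.4  0.2] w 44.8 turn [-0.013  0.006  1.57 ] then shift [97.9 56.1 94.7] world [-96.4  58.6 -94.7]
t 13.9 tcp [528.4 -79.1 225.7] F [ 2.1 -0.4  0.2] w 44.8 turn [-0.012 -0.004 -0.001] then shift [-56.1  97.9  94.7] world [-96.4  58.6 -94.7]
```

View pics/c9.png

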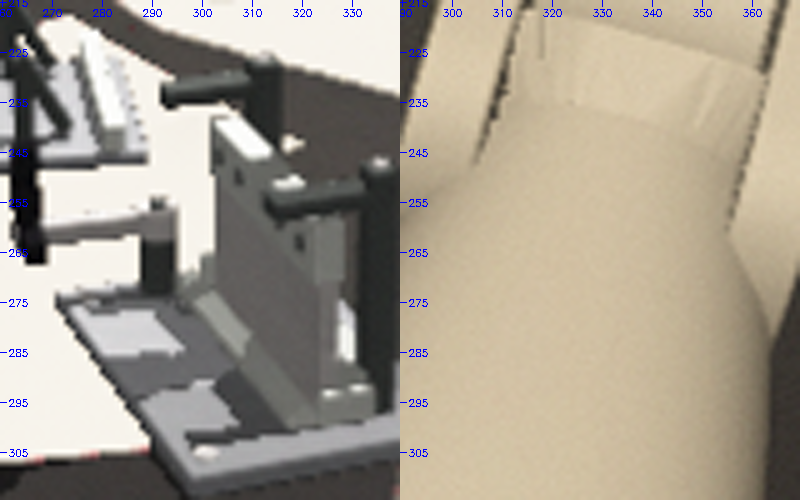

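```bash
python3 -m handwheel '[[-0.03,0.025,0,0,0,0,0],[-0.03,0.025,0,0,0,0,0],[-0.032,0.026,0,0,0,0,0],[0,0,0.03,0,0,0,0],[0,0,0.03,0,0,0,0],[0,0,0.03,0,0,0,0],[0,0,0.005,0,0,0,0],[0,0,0,0,0,0,0]]'
python3 -c "
from h import *
plan(st(-76,92,121),tool(SY,0)@FLIP)
for th in (1.57,1.3,1.1,.9,.7,.5,.3,.15,0): print(th, np.round([-26-52*np.sin(th)-20.5*np.cos(th),66-52*np.cos(th)+17*np.sin(th)],1))"
```

```text
time_s: 14.67
tcp_pos: [449.3, 16.1, 121.0]
ee_rot: [2.188, -2.249, -0.005]
contact_force: [0.1, 0.1, -0.3]
gripper_width: 0.1
gripper_force: 0.0
t 14.67 tcp [449.3  16.1 121. ] F [ 0.1  0.1 -0.3] w 0.1 turn [ 0.005 -0.001 -0.001] then shift [  1.   -5.6 -10. ] world [ 5.6 -1.2 10. ]
1.57 [-78.  83.]
1.3 [-81.6  68.5]
1.1 [-81.6  57.6]
0.9 [-79.5  47. ]
0.7 [-75.2  37.2]
0.5 [-68.9  28.5]
0.3 [-61.   21.3]
0.15 [-54.   17.1]
0 [-46.5  14. ]
```

```bash
python3 -m handwheel '[[0,0,-0.008,0,0,0,0],[0.012,0,0,0,0,0,0],[0.0125,0,0,0,0,0,0],[0.011,0,0,0,0,0,0],[0.0105,-0.002,0,0,0,0,0],[0.01,-0.0045,0,0,0,0,0],[0.0085,-0.0065,0,0,0,0,0],[0.007,-0.008,0,0,0,0,0]]'
python3 -m handwheel '[[0,0,0,0,0,0,0],[0,0,0,0,0,0,0]]'
python3 -c "
from h import *
plan(st(-54,17.1,121),tool(SY,0)@FLIP)"
```

```text
time_s: 15.33
tcp_pos: [471.1, -57.6, 131.9]
ee_rot: [2.189, -2.252, 0.003]
contact_force: [-0.2, 0.5, -0.4]
gripper_width: -0.1
gripper_force: 0.5
time_s: 15.5
tcp_pos: [471.6, -57.1, 131.5]
ee_rot: [2.189, -2.253, 0.004]
contact_force: [0.3, -0.1, 0.1]
gripper_width: 0.3
gripper_force: 0.0
t 15.5 tcp [471.6 -57.1 131.5] F [ 0.3 -0.1  0.1] w 0.3 turn [-0.002 -0.002 -0.002] then shift [ 3.3 -3.5  0.5] world [ 3.4 -3.4 -0.5]
```

```bash
python3 -m handwheel '[[0.003,-0.0035,0,0,0,0,0],[0.002,-0.004,0,0,0,0,0],[0.001,-0.003,0,0,0,0,0],[0,0,0,0,0,0,0]]'
python3 -m handwheel '[[0,-0.002,0,0,0,0,0],[0,0,0,0,0,0,0]]'
python3 -c "
from h import *
plan(st(-46.5,14,121),tool(SY,0)@FLIP)
c=optics.capture('side')
np.savez('pics/side4.npz',**c)
cv2.imwrite('pics/c10.png',grid(crop(c['image'],255,215,345,315,6),255,215,6)[...,::-1])"
```

```text
time_s: 15.83
tcp_pos: [481.9, -62.7, 131.6]
ee_rot: [-2.191, 2.251, -0.004]
contact_force: [0.5, -0.0, 0.4]
gripper_width: -0.2
gripper_force: 0.0
time_s: 16.0
tcp_pos: [483.4, -62.6, 131.6]
ee_rot: [2.191, -2.251, 0.004]
contact_force: [-0.5, -0.7, -0.4]
gripper_width: 0.2
gripper_force: 0.1
t 16.0 tcp [483.4 -62.6 131.6] F [-0.5 -0.7 -0.4] w 0.2 turn [-0.002 -0.002 -0.001] then shift [1.2 1.  0.6] world [-1.  -1.2 -0.6]
```

View pics/c10.png

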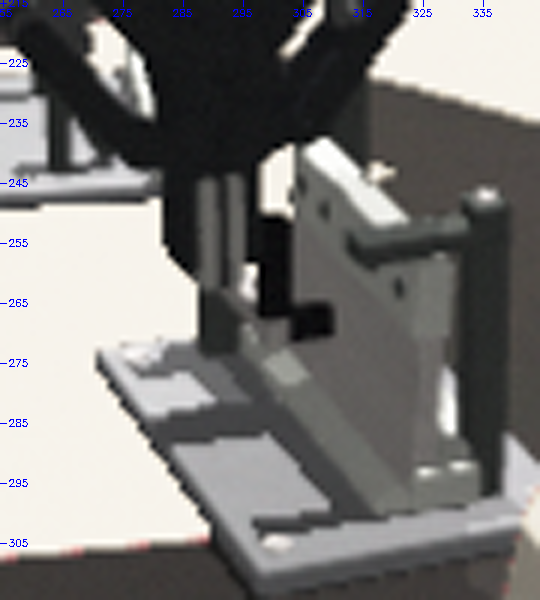

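The pin sits at side ≈ (300,258), almost where it was when shut (299.4). Push in small steps until the stop is felt, and compare with the first picture.

```bash
python3 -m handwheel '[[0,-0.0015,0,0,0,0,0],[0,-0.0015,0,0,0,0,0],[0,0,0,0,0,0,0],[0,0,0,0,0,0,0]]'
python3 -m handwheel '[[0,-0.0015,0,0,0,0,0],[0,-0.0015,0,0,0,0,0],[0,0,0,0,0,0,0],[0,0,0,0,0,0,0]]'
python3 -c "
from h import *
plan(st(-46.5,14,121),tool(SY,0)@FLIP)
for g in (np.load('pics/side0.npz')['image'],np.load('pics/side4.npz')['image'],optics.capture('side')['image']):
    g=cv2.cvtColor(g,cv2.COLOR_RGB2GRAY); print(g[[254,256,265],290:306])"
```

```text
time_s: 16.38
tcp_pos: [484.3, -62.6, 131.4]
ee_rot: [2.188, -2.25, -0.001]
contact_force: [-7.4, -0.4, 4.6]
gripper_width: 0.0
gripper_force: 3.5
time_s: 16.72
tcp_pos: [485.0, -62.5, 131.1]
ee_rot: [2.185, -2.248, -0.006]
contact_force: [-13.7, -2.1, 9.4]
gripper_width: 0.1
gripper_force: 6.8
t 16.72 tcp [485.  -62.5 131.1] F [-13.7  -2.1   9.4] w 0.1 turn [ 0.007 -0.002 -0.002] then shift [1.3 2.6 0.1] world [-2.6 -1.3 -0.1]
[[160 158 165 203 241 241 226  23  11  13  10  18  22 140 241 241]
 [ 74  65  88 151 183 194 227  21  15  15  14  12  22 139 241 242]
 [ 39  40  52  74  88 105 126  53  14  13  11  13  35  99 148 124]]
[[ 95  68  41  84  99  86  24  24  21  12  13  11  13  40  96  95]
 [ 94  68  41  82 100  85  21  22  22  14  14  14  13  44  94  93]
 [ 41  43  49  75  90  93 109  92  13  12  15  14  13  31  64  61]]
[[100  88  40  59  99  91  52  23  21  12  12  12  14  43  94  96]
 [ 99  85  38  58  99  91  52  23  22  13  12  15  13  44  94  95]
 [ 41  41  48  73  91  94  98  59  13  13  12  15  13  31  65  60]]
```

The stop is firm and the pin has the same pixels as at the start. Back off, rise, and check.

```bash
python3 -m handwheel '[[0,0.006,0,0,0,0,0],[0,0.015,0,0,0,0,0],[0,0.02,0,0,0,0,0],[0,0.02,-0.03,0,0,0,0],[0,0.02,-0.04,0,0,0,0],[0,0.02,-0.04,0,0,0,0],[0,0,0,0,0,0,0],[0,0,0,0,0,0,0]]'
python3 -c "
from h import *
np.set_printoptions(precision=1,suppress=True)
s=sense();print(s['time_s'],s['tcp_pos'],s['contact_force'])
S=optics.capture('side');T=optics.capture('top')
g=cv2.cvtColor(S['image'],cv2.COLOR_RGB2GRAY); print(g[[254,256,265],290:306])
P=lambda x,y,z:st(x,y,z)
for q in((6,55,76),(-6,55,76),(6,-55,76),(-6,-55,76)): print(proj(T,P(*q)),proj(S,P(*q)))
gt=cv2.cvtColor(T['image'],cv2.COLOR_RGB2GRAY); print(gt[248:272,[318,332,345]].T)
"
```

```text
time_s: 17.43
tcp_pos: [392.0, -60.4, 238.6]
ee_rot: [-2.188, 2.25, -0.013]
contact_force: [0.7, -0.3, -0.7]
gripper_width: 0.5
gripper_force: 0.0
17.4333 [392.  -60.4 238.6] [ 0.7 -0.3 -0.7]
[[162 163 171 207 243 243 244 229  16  11  12  14  16  43  97  95]
 [ 74  65  88 153 187 199 243 230  10  13  13  11  15  43  93  94]
 [ 42  41  51  74  90  99 134 147  12  14  14  11  15  33  66  63]]
[308.5 251.3] [309.2 237.5]
[308.4 256.4] [303.4 238.3]
[355.7 251.2] [331.2 259.2]
[355.7 256.4] [324.9 260.2]
[[168 176 239 233 198 242 237 236 241 225  65  68  74  97 106 119 123 159
  230 220 119  67  96  96]
 [166 177 242 237 236 236 238 236 237 234  60  65  75  99 108 122 123 127
   73  78  78  96 104 181]
 [161 149 246 237 236 236 237 234 236 237  58  68  77 100 110 120 123 112
   89  91  90  88  98 176]]
```

```bash
python3 -c "
from plant import ticket
print(ticket.sign_off())"
```

```text
the job is handed in; nothing more can be done
None
```

The job is handed in at about 17.5 s of the 64 s, but the sign-off gave no verdict: by camera and contact force the blade stands upright in the slot under the hooks, the latch is shut against its stop, the arm is clear, and I did no separate check on the bystanders.

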